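# Park the cassette holder on its pegs and unclip the cassette

### The arm

A 6-joint arm with a two-finger parallel gripper is mounted at the origin on a cart in front of the work surface, level with it; the furniture and walls round the work are solid. World frame = base frame: x ahead of the robot, y to its left, z up, the work surface at z = 0. Lengths are in m, angles in rad, forces in N, time in s.
With the tool pointing down it reaches from about 0.35 to 0.775 m from the base axis. Payload 7.3 kg.
Tool frame: the origin (TCP) lies at the centre of the arm's flange, where the gripper is bolted on; the fingertips stand 178 mm ahead of it and the grasp point (between the pads) lies 159 mm ahead of it (tip_extent is the distance from the TCP to the fingertips, in m); z points along the fingers, y is the line along which they close (so a half turn about z gives the same grasp; the last joint's range is limited). The gripper opens to 92 mm and grips with 3 to 60 N. Pads are 19 mm wide; open, the fingers measure 130 mm over their backs; the gripper's body (75 mm by 190 mm) begins 47 mm behind the grasp point.
Start: joints at [-1.267, 0.342, 1.524, -0, 1.275, -0.146], TCP at [0.228, -0.473, 0.405] pointing down, gripper open.
Joint ranges: [-2.53, 2.53], [-0.77, 2.02], [0.04, 2.7], [-1, 4.14], [0.28, 2.66], [-3.11, 3.11]. Speed limits (rad/s): [2.57, 2.57, 3.14, 3.14, 3.14, 3.14].

### API

Orientations are given as [roll, pitch, yaw] about the fixed x, y, z axes, in that order (R = Rz(yaw) Ry(pitch) Rx(roll)).
In Python, from cell import * gives the robot as it stands.
- The arm moves only by the tool arm_command, never from a script. Its arguments are lists of equal length, an entry for each row: "xyz": the shift along the world's x, y, z in mm, a list of three; "spin": the turn about the world's z in degrees. In form: {"xyz": [[tx, ty, tz], ...], "spin": [spin, ...]}. A call has 1 to 20 rows; each row shifts and turns the commanded pose from where the row before left it; what a row does not reach is not made up. A row lasts 1/10 s, in which the tool goes at most 50 mm and 8.59 degrees, less where a joint would pass 70% of its speed; a pose out of reach is approached as far as the arm can. A call with a gripper value outside its range is refused whole. "jaw" is the opening, from -1 (shut) to 1 (fully open), set as the call begins (left out, the last holds). The fingers move at their own pace and stop on an object; "squeeze" is the grip in N (left out, the last holds). Time passes only in rows, so rows that do not move let the fingers close. It gives the time, the measured TCP pose, the force, the opening and the grip force at its end, in the units of the state.
- observe(): the state, without advancing time (a new reading comes with each control period).
- read_camera(name): name is "scene" or "top" or "wrist"; returns a dict with "img" (420x560x3 uint8, red, green, blue), "depth" (420x560 float32, m along the optical axis (not along the pixel's ray), 0 where there is no reading), "fx", "fy", "cx", "cy" (pixels), "world_from_camera" (4x4, takes a point from camera to world coordinates). Camera axes: x right, y up, looking along -z (the intrinsics and any distortion apply to the point x, -y, -z); pixel columns grow to the right and rows downward; lengths in m; the calibration is good to about 2 mm. The wrist camera is an equidistant fisheye: a pixel r from the principal point sees the ray r / f radians off the axis. A picture is of the moment at which its call begins.
- hand_in(): hands the job in; it is judged then, once.
The state is a dict: "time": time; "qpos": joint angles; "qvel": joint speeds; "joint_efforts": joint torques, N m; "tool_pos": TCP position; "tool_rot": TCP orientation; "contact_force": force on the tool from outside, world axes, zero at the start; "torque": the same for the moment, N m; "opening": finger opening in m; "grip_force": force on a finger pad.
Only numpy, scipy, OpenCV 4.12 (cv2) and the standard library are available. Lean on these libraries where they do the work, as an engineer would, in place of code of your own. Each camera call takes 0.05 s, during which the arm holds its last target. There are 200 camera calls.

### The job

The blue cassette is clipped into its grey holder. Set the holder, with the cassette still in it, gently down onto the two brass pegs of the bright aluminium plate until it sits fully home; either way round is fine. Then squeeze the cassette's two orange side catches together, lift the cassette straight out so that the holder stays on its pegs, and finish still holding the cassette by the squeezed catches, upright and about 6 cm or more clear above the holder, without disturbing the other things on the bench.

Things in the scene. Friction and masses are not known exactly. Their poses are not given: they have to be found in the camera images.
- holder: Loose grey plastic holder, 0.36 to 0.54 kg. Foot 70 (x) x 120 (y) x 12 high with two through holes of 14 diameter at y = +48 and -48 on its y axis. On it an open well 66 x 63 outside, 51 x 49 inside. Origin: centre of the underside; z up. Gripped by the cassette's end faces, holder and cassette lift as one: after 2 of play the holder hangs on the cassette's hooks.
- holder_rim (a point): Centre of the well's mouth, 52 above the holder's underside. The top 10 of each x side is a lip; the cassette's hooks sit under it. Fingertips must stay above this height. Fixed on the bench between the two areas stand a vice (91 high) and a box with raised lid (120 high): carry the holder over them.
- cassette: Blue cassette, 0.22 kg with catches, 89 high. Starts in the well, axes along the holder's, its underside 12 above the holder's underside, so 49 of it stand above the rim. This upper part is 36 (x) x 46 (y): flat ribbed end faces at y = +23 and -23 to carry it by, 36 wide; orange catches on its x sides. Origin: centre of its underside; z up.
- catch_grip (a point): Point on the cassette's axis, 67 above its underside, midway between the two orange finger pads. Pads: 20 wide (y), from 44 to 84 above the cassette's underside, outer faces at x = +28 and -28 (56 over both) when free, 45 over both when fully squeezed. The ribbed end faces can be gripped at this height too.
- catch_a (a joint): Catch on the cassette's +x side, slides inward along the cassette's x: 0 free (hooked), 0.0055 fully pressed against a hard stop; clear of the holder from 0.0035. Sprung outward, 3 N to start, 6 N at the end.
- catch_b (a joint): Catch on the cassette's -x side; values and spring as catch_a. Both must be pressed at once for the cassette to come out.
- peg_plate: Bright aluminium plate fixed to the bench, 76 (x) x 136 (y) x 10 high; two brass pegs of 10 diameter, 16 tall above its top, coned tips, at y = +48 and -48 on its y axis. Origin: centre of the underside; z up. Seated, the holder lies on the plate's top (10 above this origin), y axes in line, either way round. Plate and holder may start in each other's area.
- bracket_2: Loose zinc bracket, 37x95x27, a bystander lying right at the back; origin centre of underside.
- latch_1: Loose zinc latch bracket, 29x49x13, a bystander; origin centre of underside.
- latch_2: Second loose zinc latch bracket, 29x49x13, a bystander; origin centre of underside.
- gauge_block: Loose ground steel block, 30x40x50, a bystander; origin centre of underside.
- tape_roll: Loose roll of brown packing tape lying flat, 100 across, 24 high, a bystander; origin centre of underside.
Not all that is in view belongs to the job. What is shaped like the cassette but green is not meant.

How it is judged:
By the outcome, as a careful person would: the job done as asked, in the order asked, and still so for the second after the job is handed in, while the arm keeps its last pose, push and grip.
It also fails if it takes over 54 s, if anything falls off the work surface, if the arm or the gripper's body presses on something with over 40 N, if the wrist force passes 120 N, or if a joint passes its speed limit or range.

## Working session

There is one attempt and no reset: what is moved stays moved. The work goes in short steps, Python scripts to look and compute and a tool call to move; the robot and the scene stay as the last step left them, time stands still between calls to the robot, and variables do not carry over. Pictures are saved under pics/ and viewed, at most 10 in all, crops included, and the job is handed in when it is done.

Besides the shell and the picture viewer there is one more tool, called after "Request:" as a command line: name --pt "numbers of a row" for each row, then --argument value for the rest. arm_command: Moves the arm, as the interface text tells. Its arguments: {"type":"object","properties":{"xyz":{"type":"array","items":{"type":"array","items":{"type":"number"}}},"spin":{"type":"array","items":{"type":"number"}},"jaw":{"type":"number"},"squeeze":{"type":"number"}},"required":["xyz","spin"]}

```bash
mkdir -p pics; cat > h.py <<'E'
from cell import *
import numpy as np, cv2
def cam(n,f=None):
    c=read_camera(n)
    np.savez('last_%s.npz'%n,**c)
    if f: cv2.imwrite('pics/'+f,c['img'][:,:,::-1])
    return c
def load(n): return np.load('last_%s.npz'%n)
def pts(c):
    d=c['depth'];v,u=np.indices(d.shape)
    p=np.stack([(u-c['cx'])/c['fx']*d,-(v-c['cy'])/c['fy']*d,-d],-1)
    T=c['world_from_camera'];return p@T[:3,:3].T+T[:3,3]
E
python3 - <<'E'
from h import *
a=cam('top');b=cam('scene')
for n,c in(('top',a),('scene',b)):
    cv2.imwrite('pics/%s0.png'%n,cv2.resize(c['img'][:,:,::-1],(784,588),interpolation=cv2.INTER_CUBIC))
    print(n,c['fx'],c['cx'],c['world_from_camera'].round(3).tolist(),c.keys())
s=observe();print(s)
E
```

```text
top 522.2162009405008 278.10968434277015 [[-0.006, 0.999, -0.037, 0.494], [-1.0, -0.006, -0.009, 0.004], [-0.009, 0.037, 0.999, 1.537], [0.0, 0.0, 0.0, 1.0]] dict_keys(['img', 'depth', 'fx', 'fy', 'cx', 'cy', 'world_from_camera'])
scene 382.84080649055556 291.6578886141626 [[-0.697, 0.326, -0.638, -0.048], [-0.717, -0.329, 0.615, 0.578], [-0.01, 0.886, 0.463, 0.498], [0.0, 0.0, 0.0, 1.0]] dict_keys(['img', 'depth', 'fx', 'fy', 'cx', 'cy', 'world_from_camera'])
{'time': 0.1, 'qpos': array([-1.26702713e+00,  3.42644392e-01,  1.52491053e+00,  1.98172586e-05,
        1.27540251e+00, -1.46028761e-01]), 'qvel': array([ 0.00073704, -0.00236208, -0.00197903, -0.0012031 ,  0.00053006,
       -0.00120146]), 'joint_efforts': array([ 1.90317049e-03, -4.32006741e+01, -2.44692922e+01,  7.19227293e-02,
        5.26690960e-02, -4.39176017e-05]), 'tool_pos': array([ 0.22823446, -0.47266238,  0.40412261]), 'tool_rot': array([-3.14024515e+00, -2.17339329e-04,  4.49792032e-01]), 'contact_force': array([ 0.1456793 , -0.50501492,  0.13794207]), 'torque': array([ 0.00660772, -0.00596666,  0.01387869]), 'grip_force': 0.0, 'opening': 0.09158113315115239}
```

View pics/top0.png

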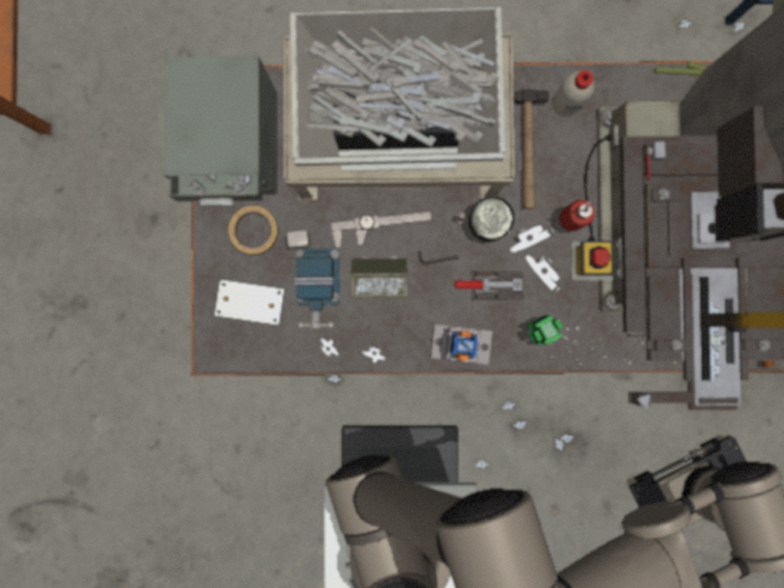

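View pics/scene0.png

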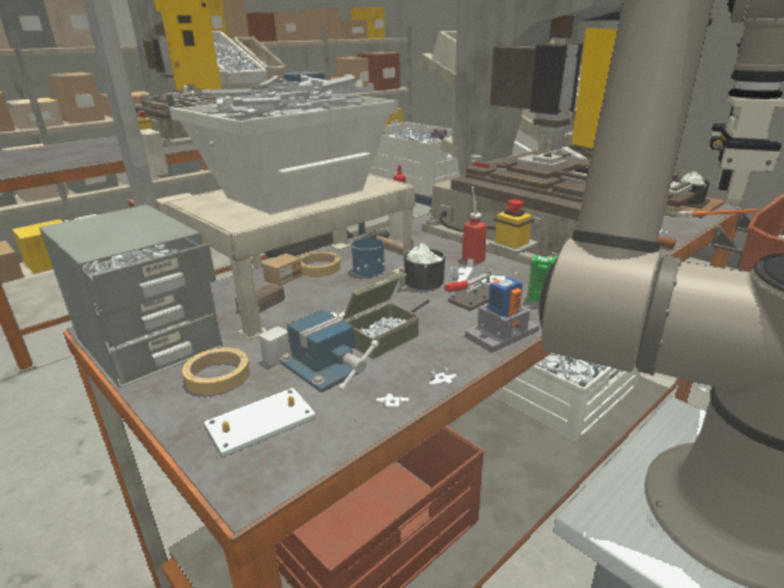

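Candidates for the cassette in the enlarged top view are the blue one in its grey holder at (464,345) and the green decoy at (546,330). The blue one matches the description. The plate is at (249,302), with pegs at about (226,298) and (272,306). I'll check this in a close crop and measure.

```bash
python3 - <<'E'
from h import *
c=load('top');im=c['img'][:,:,::-1];P=pts(c)
a=cv2.resize(im[225:265,300:360],(780,520),interpolation=cv2.INTER_CUBIC)
cv2.imwrite('pics/crop_h.png',a)
# plate / peg fits
def rect(m):
    xy=P[m][:,:2]; r=cv2.minAreaRect((xy*1000).astype(np.float32)); return np.round(r[0],1),np.round(r[1],1),round(r[2],1),np.median(P[m][:,2]).round(4),m.sum()
v,u=np.indices(P.shape[:2]);z=P[...,2]
R=lambda a,b,cc,d:(u>a/1.4)&(u<b/1.4)&(v>cc/1.4)&(v<d/1.4)
I=im.astype(int)
print('plate',rect(R(205,295,270,335)&(I.min(-1)>170)))
hsv=cv2.cvtColor(im,cv2.COLOR_BGR2HSV)
pl=R(205,295,270,335)
for x0,x1 in((205,249),(249,295)):
    m=R(x0,x1,285,318)&(hsv[...,1]>60)&(hsv[...,0]>8)&(hsv[...,0]<35)&(I.max(-1)>90); print('peg',P[m].mean(0).round(4),m.sum(), u[m].mean(),v[m].mean())
hm=R(425,500,318,370)
for lo,hi in((.008,.02),(.04,.06),(.09,.115)): 
    m=hm&(z>lo)&(z<hi)
    print(lo,rect(m),P[m].mean(0).round(4))
m=hm&(hsv[...,0]>95)&(hsv[...,0]<125)&(hsv[...,1]>120); print('blue',rect(m&(z>.09)))
m=hm&(hsv[...,0]<15)&(hsv[...,1]>140)
for s in (v<345/1.4,v>345/1.4): print('or',P[m&s].mean(0).round(4),(m&s).sum())
# bystanders heights
for n,b in dict(vice=(290,345,245,330),box=(345,415,255,300),clamp=(450,530,265,305),green=(525,570,310,350)).items():
    m=R(*b)&(z>.02);p=P[m];print(n,p.min(0).round(3),p.max(0).round(3))
E
```

```text
plate (array([517.4, 192.9]), array([380.2,  75.5]), 81.2, np.float64(0.01), np.int64(1134))
peg [0.5443 0.3588 0.024 ] 4 160.5 212.5
peg [0.5286 0.2631 0.0253] 3 193.33333333333334 217.66666666666666
0.008 (array([ 442.2, -135.4]), array([ 93.2, 145. ]), 0.9, np.float64(0.0124), np.int64(419)) [ 0.4473 -0.1295  0.0127]
0.04 (array([ 446.3, -131.7]), array([63.3, 66.2]), 82.5, np.float64(0.0511), np.int64(209)) [ 0.4475 -0.1279  0.0512]
0.09 (array([ 446.4, -131.9]), array([46.4, 55.7]), 86.7, np.float64(0.1007), np.int64(233)) [ 0.4469 -0.1314  0.1005]
blue (array([459.1, -72.3]), array([164.1,  35.3]), 77.8, np.float64(0.1014), np.int64(76))
or [ 0.4684 -0.1318  0.0953] 16
or [ 0.4228 -0.1258  0.0917] 24
vice [0.484 0.004 0.02 ] [0.65  0.219 1.537]
box [ 0.494 -0.019  0.02 ] [0.627 0.093 1.537]
clamp [ 0.494 -0.258  0.02 ] [0.592 0.004 1.537]
green [ 0.447 -0.326  0.02 ] [0.507 0.004 1.537]
```

View pics/crop_h.png

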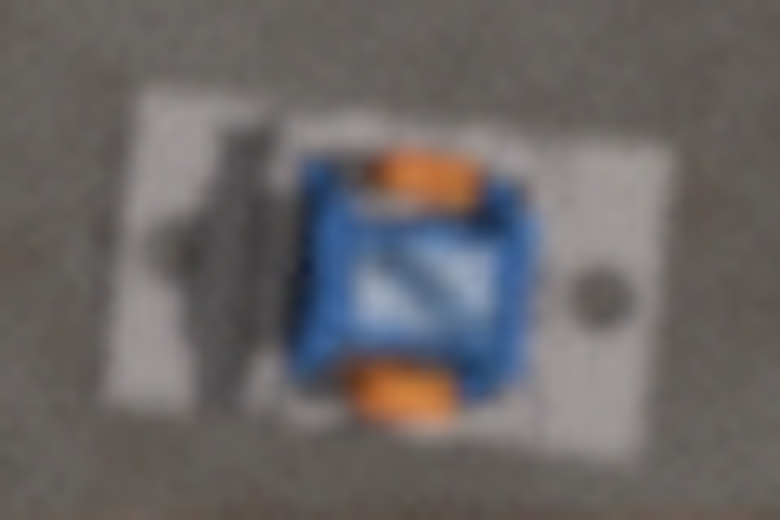

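The crop confirms it: a blue cassette with orange catches at crop (428,175) and (405,392), in the grey holder, whose holes are at (170,250) and (603,300). I'll move above it and look with the wrist camera.

Request:
arm_command --pt "18 28 -5" --pt "18 28 -5" --pt "18 28 -5" --pt "18 28 -5" --pt "18 28 -5" --pt "18 28 -5" --pt "18 28 -5" --pt "18 29 -5" --pt "18 29 -5" --pt "18 29 -5" --pt "19 29 -5" --pt "19 29 -5" --pt "0 0 0" --pt "0 0 0" --spin '[-2.7,-2.7,-2.7,-2.7,-2.7,-2.7,-2.7,-2.7,-2.7,-2.7,-2.7,-2.7,0,0]' --jaw 1 --squeeze 40

```text
time: 1.5
tool_pos: [0.4463, -0.1313, 0.3444]
tool_rot: [3.141, 0.001, -0.113]
contact_force: [0.8, -1.1, 0.2]
opening: 0.0915
grip_force: 0.0
```

```bash
python3 - <<'E'
from h import *
s=observe();print(s['time'],s['tool_pos'],s['tool_rot'])
c=cam('wrist');cv2.imwrite('pics/w1.png',cv2.resize(c['img'][:,:,::-1],(784,588),interpolation=cv2.INTER_CUBIC))
print(c['fx'],c['cx'],c['cy'],c['world_from_camera'].round(4).tolist())
E
```

```text
1.5 [ 0.44631593 -0.13133843  0.34440931] [ 3.14148899e+00  1.07626586e-03 -1.12957247e-01]
325.19226210127806 279.4099542461411 216.24164500222562 [[-0.1127, 0.9549, 0.2746, 0.521], [-0.9936, -0.1083, -0.0311, -0.1387], [0.0, -0.2763, 0.9611, 0.3235], [0.0, 0.0, 0.0, 1.0]]
```

View pics/w1.png

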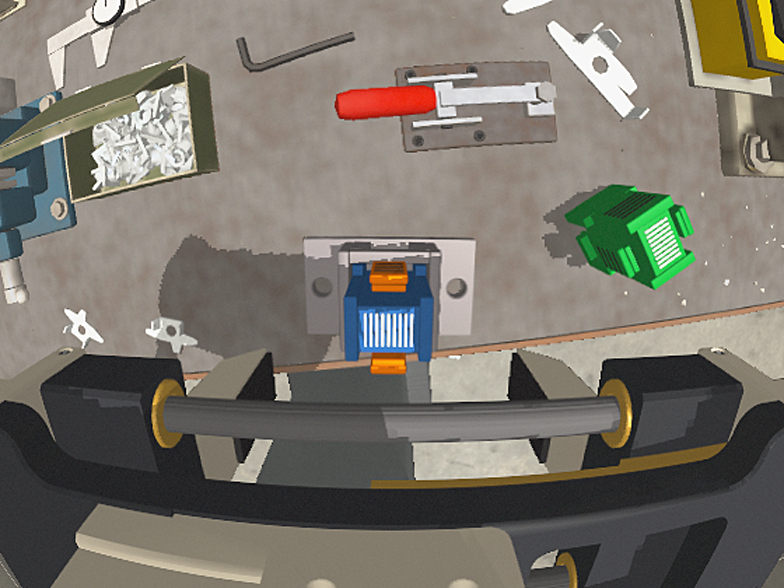

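The wrist view shows the holder square to the gripper, with foot holes at (321,287) and (457,287) and the catches at (388,275) and (388,364). Next I'll turn the hole pixels into world coordinates.

```bash
cat >> h.py <<'E'
def ray(c,uv,z):
    """fisheye pixels -> world points on plane z"""
    uv=np.atleast_2d(uv).astype(float)
    d=np.stack([(uv[:,0]-c['cx'])/c['fx'],(uv[:,1]-c['cy'])/c['fy']],1)
    r=np.linalg.norm(d,axis=1)[:,None];n=d/r
    q=np.hstack([n[:,:1]*np.sin(r),-n[:,1:]*np.sin(r),-np.cos(r)])
    T=c['world_from_camera'];q=q@T[:3,:3].T
    return T[:3,3]+q*((z-T[2,3])/q[:,2])[:,None]
def blob(m,u0,v0,r):
    """centroid of mask near pixel"""
    v,u=np.indices(m.shape);m=m&(abs(u-u0)<r)&(abs(v-v0)<r);return np.array([u[m].mean(),v[m].mean()]),m.sum()
E
python3 - <<'E'
from h import *
c=load('wrist');g=cv2.cvtColor(c['img'],cv2.COLOR_RGB2GRAY)
H=[]
for u,v in((229,205),(326,205)):
    p=g[int(v)-9:int(v)+10,int(u)-9:int(u)+10];t=(int(p.min())+int(np.percentile(p,80)))/2
    b,n=blob(g<t,u,v,9);H.append(ray(c,b,.012)[0]);print(b,n,t,H[-1].round(4))
H=np.array(H);d=H[0]-H[1];print('centre',H.mean(0).round(4),'yaw',np.degrees(np.arctan2(-d[0],d[1])),'len',np.linalg.norm(d))
hsv=cv2.cvtColor(c['img'],cv2.COLOR_RGB2HSV);m=(hsv[...,0]>100)&(hsv[...,0]<125)&(hsv[...,1]>120)
v,u=np.indices(m.shape)
for row in(205,215,225,240,250):
    k=np.where(m[row,230:330])[0]+230;print(row,k.min(),k.max())
o=(hsv[...,0]<18)&(hsv[...,1]>150)
print(blob(o,277,190,18),blob(o,277,260,14))
# oblique depth check: top image based catch centre
E
```

```text
[227.42105263 207.24561404] 57 93.0 [ 0.4472 -0.0782  0.012 ]
[327.64772727 206.59090909] 88 133.0 [ 0.4366 -0.1775  0.012 ]
centre [ 0.4419 -0.1278  0.012 ] yaw -6.088991159655395 len 0.09991368749366739
205 249 306
215 246 308
225 246 308
240 246 307
250 247 307
(array([277.02953586, 197.73628692]), np.int64(474)) (array([276.67731629, 259.07348243]), np.int64(313))
```

Request:
arm_command --pt "-1 1 -20" --pt "0 0 -20" --pt "0 0 -20" --pt "0 0 -20" --pt "0 0 -15" --pt "0 0 -8" --pt "0 0 0" --spin '[0,0,0,0,0,0,0]'

```text
time: 2.25
tool_pos: [0.4447, -0.1316, 0.2411]
tool_rot: [-3.141, 0.002, -0.117]
contact_force: [-0.7, -0.6, 1.0]
opening: 0.092
grip_force: 0.0
```

Request:
arm_command --pt "0 0 0" --pt "0 0 0" --pt "0 0 0" --pt "0 0 0" --pt "0 0 0" --pt "0 0 0" --pt "0 0 0" --pt "0 0 0" --spin '[0,0,0,0,0,0,0,0]' --jaw -1 --squeeze 40

```text
time: 3.05
tool_pos: [0.4453, -0.1307, 0.2418]
tool_rot: [-3.141, -0.0, -0.116]
contact_force: [-0.5, 0.8, 0.9]
opening: 0.0459
grip_force: 39.7
```

Request:
arm_command --pt "0 0 3" --pt "0 0 5" --pt "0 0 10" --pt "0 0 15" --pt "0 0 20" --pt "0 0 25" --pt "0 0 25" --pt "0 0 25" --pt "0 0 20" --pt "0 0 12" --pt "0 0 0" --spin '[0,0,0,0,0,0,0,0,0,0,0]'

```text
time: 4.15
tool_pos: [0.4452, -0.1308, 0.4037]
tool_rot: [3.14, -0.003, -0.116]
contact_force: [0.2, -0.6, -8.6]
opening: 0.0458
grip_force: 39.7
```

Request:
arm_command --pt "0 10 0" --pt "0 20 0" --pt "0 30 0" --pt "1 35 0" --pt "1 35 0" --pt "1 35 0" --pt "1 35 0" --pt "1 35 0" --pt "1 35 0" --pt "1 35 0" --pt "1 35 0" --pt "1 35 0" --pt "1 30 0" --pt "0 22 0" --pt "0 15 0" --pt "0 0 0" --pt "0 0 0" --pt "0 0 0" --spin '[0,0,0,-0.2,-0.2,-0.2,-0.2,-0.2,-0.2,-0.2,-0.2,-0.2,-0.2,-0.2,-0.2,0,0,0]'

```text
time: 5.95
tool_pos: [0.4553, 0.3105, 0.4014]
tool_rot: [3.14, 0.001, -0.158]
contact_force: [0.1, 0.7, -7.7]
opening: 0.0462
grip_force: 39.7
```

```bash
python3 - <<'E'
from h import *
s=observe();print(s['time'],s['tool_pos'],s['tool_rot'],s['contact_force'])
c=cam('wrist');cv2.imwrite('pics/w2.png',cv2.resize(c['img'][:,:,::-1],(784,588),interpolation=cv2.INTER_CUBIC))
E
```

```text
5.95 [0.45526848 0.31046241 0.40140772] [ 3.14048218e+00  6.57865545e-04 -1.58362782e-01] [ 0.13699765  0.70069031 -7.70147881]
```

View pics/w2.png

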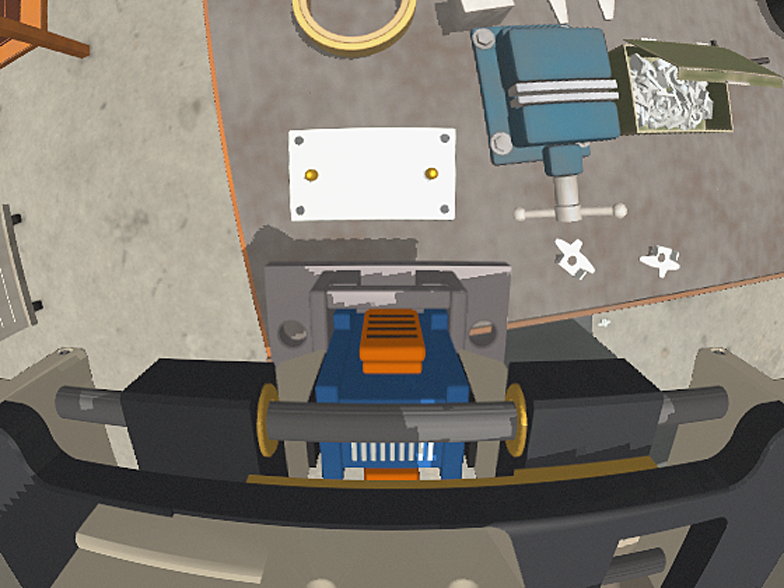

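The wrist view shows the holder gripped square, with foot holes at (293,333) and (482,332). The plate's pegs are at (311,175) and (432,173), and its screws are at (298,140), (445,138), (299,210) and (444,209). I'll refine these by blob fitting.

```bash
cat > m.py <<'E'
from h import *
c=load('wrist');s=observe();g=cv2.cvtColor(c['img'],cv2.COLOR_RGB2GRAY);hsv=cv2.cvtColor(c['img'],cv2.COLOR_RGB2HSV)
print(s['tool_pos'].round(4),s['tool_rot'].round(4))
def rep(n,A):
    A=np.array(A);d=A[0]-A[1];print(n,A.round(4).tolist(),'c',A.mean(0).round(4),'yaw',np.degrees(np.arctan2(-d[0],d[1])).round(2),'len',np.linalg.norm(d).round(4))
def dark(u,v,r):
    p=g[v-r:v+r+1,u-r:u+r+1];t=(int(p.min())+int(np.percentile(p,80)))/2
    k,l,st,ce=cv2.connectedComponentsWithStats((p<t).astype(np.uint8));i=1+np.argmax(st[1:,4]);return ce[i]+[u-r,v-r],st[i]
S=[dark(int(u/1.4),int(v/1.4),5) for u,v in((298,140),(299,210),(445,138),(444,209))]
Q=[ray(c,b,.010)[0] for b,_ in S];rep('screws',[(Q[0]+Q[1])/2,(Q[2]+Q[3])/2])
pm=(hsv[...,1]>120)&(hsv[...,0]<35)
for z in(.018,.022): rep('pegs z%.3f'%z,[ray(c,blob(pm,u/1.4,v/1.4,8)[0],z)[0] for u,v in((311,175),(432,173))])
print(P:=None)
# plate outline
k,l,st,ce=cv2.connectedComponentsWithStats((g>190).astype(np.uint8));i=l[int(150/1.4),int(370/1.4)]
cn=max(cv2.findContours((l==i).astype(np.uint8),0,1)[0],key=cv2.contourArea)[:,0]
w=ray(c,cn,.010)[:,:2]*1000;r=cv2.minAreaRect(w.astype(np.float32));print('plate',r)
hz=s['tool_pos'][2]-.2415-.002+.012
hh=[dark(int(u/1.4),int(v/1.4),12) for u,v in((293,333),(482,332))]
print([ (b.round(1).tolist(),t.tolist()) for b,t in hh]);rep('holes',[ray(c,b,hz)[0] for b,_ in hh])
E
python3 m.py; python3 - <<'E'
import cv2
im=cv2.imread('pics/w2.png')
cv2.imwrite('pics/crop_w2.png',cv2.resize(im[120:380,240:540],(780,600*1),interpolation=cv2.INTER_CUBIC))
E
```

```text
[0.4553 0.3104 0.4016] [ 3.1409e+00  4.0000e-04 -1.5870e-01]
screws [[0.5431, 0.3733, 0.01], [0.525, 0.2567, 0.01]] c [0.5341 0.315  0.01  ] yaw -8.82 len 0.118
pegs z0.018 [[0.5414, 0.362, 0.018], [0.5268, 0.2679, 0.018]] c [0.5341 0.3149 0.018 ] yaw -8.79 len 0.0952
pegs z0.022 [[0.5413, 0.3613, 0.022], [0.5269, 0.2682, 0.022]] c [0.5341 0.3148 0.022 ] yaw -8.79 len 0.0942
None
plate ((534.2999267578125, 314.84796142578125), (135.36648559570312, 75.04093933105469), 81.21830749511719)
[([206.0, 241.4], [2, 6, 20, 17, 129]), ([345.6, 241.3], [3, 7, 20, 17, 165])]
holes [[0.4598, 0.3628, 0.1701], [0.4445, 0.2662, 0.1701]] c [0.4521 0.3145 0.1701] yaw -8.98 len 0.0978
```

View pics/crop_w2.png

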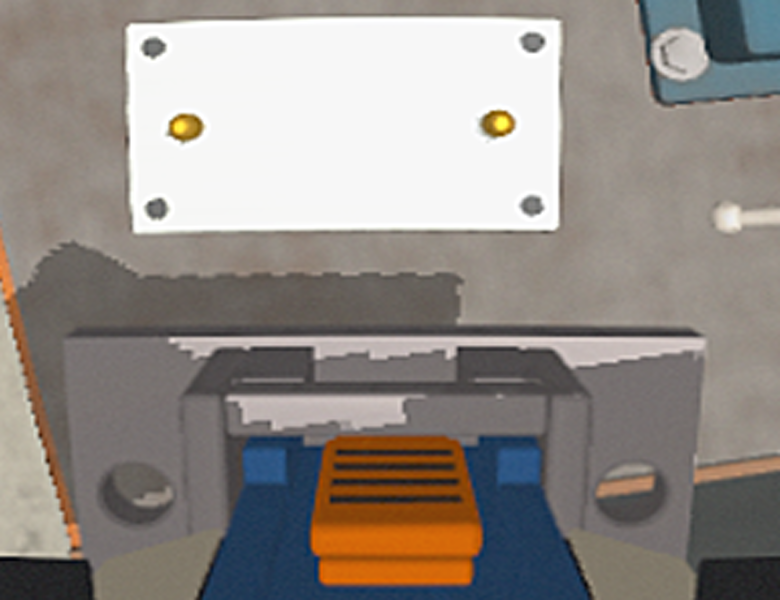

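The crop shows the hole outlines centred at (137,491) and (630,492), and the foot's top edge spanning x 66–705. I'll compute the holder's offset from those.

```bash
python3 - <<'E'
from h import *
c=load('wrist');s=observe();t=s['tool_pos'];yaw=s['tool_rot'][2]
f=lambda x,y:((240+x/2.6+.5)/1.4-.5,(120+y/2.3077+.5)/1.4-.5)
L=np.array([np.cos(yaw),np.sin(yaw)]);W=np.array([-np.sin(yaw),np.cos(yaw)])
def loc(p): d=p[:2]-t[:2];return (np.array([d@L,d@W])*1000).round(1)
for z in(.164,.167,.170,.173):
    A=np.array([ray(c,f(137,491),z)[0],ray(c,f(630,492),z)[0]]);d=A[0]-A[1];E=[ray(c,f(x,340),z)[0] for x in(66,705)]
    print(z,'len',np.linalg.norm(d).round(4),'yaw',np.degrees(np.arctan2(-d[0],d[1])).round(2),'c',A.mean(0).round(4),loc(A.mean(0)),'front edge',loc(E[0]),loc(E[1]))
print('plate in tool axes',loc(np.array([.5342,.3149])),np.degrees(yaw))
E
```

```text
0.164 len 0.0972 yaw -9.21 c [0.4526 0.3138 0.164 ] [-3.3  2.9] front edge [31.2 63.6] [ 31.2 -58.5]
0.167 len 0.0959 yaw -9.21 c [0.4536 0.3136 0.167 ] [-2.2  2.9] front edge [31.8 62.7] [ 31.8 -57.7]
0.17 len 0.0945 yaw -9.21 c [0.4547 0.3134 0.17  ] [-1.1  2.9] front edge [32.4 61.9] [ 32.4 -56.9]
0.173 len 0.0932 yaw -9.21 c [0.4558 0.3132 0.173 ] [-0.   2.9] front edge [33. 61.] [ 33.  -56.1]
plate in tool axes [77.2 16.9] -9.090146741523386
```

Request:
arm_command --pt "10 0 0" --pt "20 0 0" --pt "20 0 0" --pt "16 1 -5" --pt "10 0 -10" --pt "5 0 -15" --pt "0 0 -20" --pt "0 0 -20" --pt "0 0 -20" --pt "0 0 -15" --pt "0 0 -10" --pt "0 0 -5" --pt "0 0 0" --pt "0 0 0" --pt "0 0 0" --spin '[0.3,0,0,0,0,0,0,0,0,0,0,0,0,0,0]'

```text
time: 7.5
tool_pos: [0.5365, 0.3123, 0.2827]
tool_rot: [-3.141, -0.002, -0.152]
contact_force: [0.6, -1.3, -7.5]
opening: 0.0458
grip_force: 39.7
```

```bash
python3 - <<'E'
from h import *
s=observe();print(s['time'],s['tool_pos'],s['tool_rot'],s['contact_force'])
c=cam('wrist');im=c['img'][:,:,::-1]
cv2.imwrite('pics/w3.png',cv2.resize(im[160:310,180:380],(800,600),interpolation=cv2.INTER_CUBIC))
E
```

```text
7.5 [0.53650302 0.31234665 0.28271855] [-3.14068186e+00 -1.59696881e-03 -1.52277527e-01] [ 0.62227622 -1.30515935 -7.52108992]
```

View pics/w3.png

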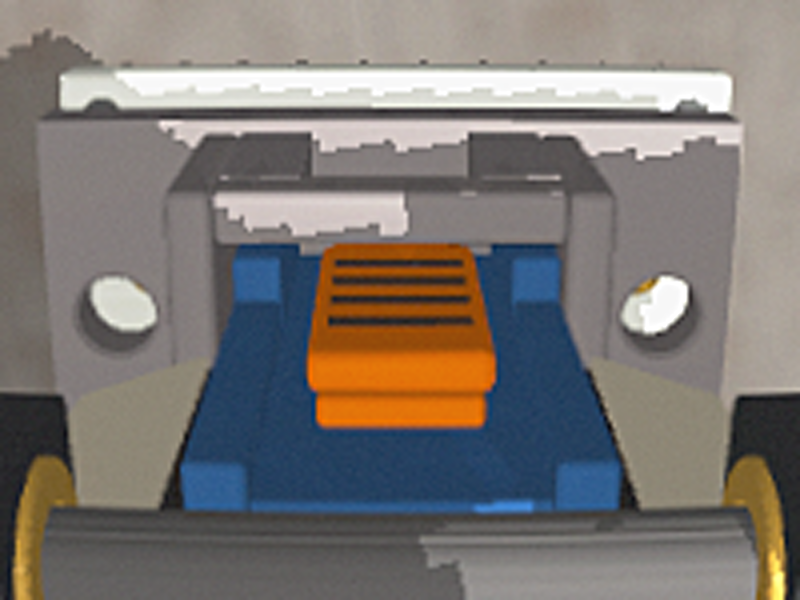

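The pegs just show through the holes, at about (133,287) and (647,286). The plate's far edge runs from (60,72) to (732,72), and the foot's front edge from (40,118) to (742,122). I'll check the residual misalignment.

```bash
python3 - <<'E'
from h import *
c=load('wrist');s=observe();t=s['tool_pos'];yaw=s['tool_rot'][2]
f=lambda x,y:((x+.5)/4-.5+180,(y+.5)/4-.5+160)
L=np.array([np.cos(yaw),np.sin(yaw)]);W=np.array([-np.sin(yaw),np.cos(yaw)])
def loc(p): d=p[:2]-t[:2];return (np.array([d@L,d@W])*1000).round(1)
def pr(n,a,b,z):
    A,B=loc(ray(c,f(*a),z)[0]),loc(ray(c,f(*b),z)[0]);print(n,z,A,B,'mid',(A+B)/2,'len',np.hypot(*(A-B)).round(1),'ang',np.degrees(np.arctan2(-(A-B)[0],(A-B)[1])).round(2))
for z in(.047,.049,.051):
    pr('foot front',(40,118),(742,122),z); pr('holes',(118,313),(660,312),z)
for z in(.008,.010): pr('plate far',(60,70),(732,70),z)
pr('peg tip far edge',(133,284),(650,280),.026)
print('plate by earlier', loc(np.array([.5342,.3149])))
E
```

```text
foot front 0.047 [33.4 63.4] [ 32.7 -57.7] mid [33.05  2.85] len 121.1 ang -0.33
holes 0.047 [-2.1 51.5] [ -1.9 -45. ] mid [-2.    3.25] len 96.5 ang 0.12
foot front 0.049 [33.8 62.8] [ 33.  -57.2] mid [33.4  2.8] len 120.0 ang -0.38
holes 0.049 [-1.4 51. ] [ -1.2 -44.6] mid [-1.3  3.2] len 95.6 ang 0.12
foot front 0.051 [34.1 62.2] [ 33.4 -56.6] mid [33.75  2.8 ] len 118.8 ang -0.34
holes 0.051 [-0.7 50.6] [ -0.4 -44.2] mid [-0.55  3.2 ] len 94.8 ang 0.18
plate far 0.008 [35.6 69.8] [ 35.6 -65.7] mid [35.6   2.05] len 135.5 ang -0.0
plate far 0.01 [35.9 69.3] [ 35.9 -65.1] mid [35.9  2.1] len 134.4 ang -0.0
peg tip far edge 0.026 [-3.7 53. ] [ -2.8 -47.1] mid [-3.25  2.95] len 100.1 ang 0.52
plate by earlier [-2.6  2.2]
```

Request:
arm_command --pt "-0.8 -0.7 -3" --pt "0 0 -3" --pt "0 0 -3" --pt "0 0 -2" --pt "0 0 -2" --pt "0 0 -2" --pt "0 0 -2" --pt "0 0 0" --pt "0 0 0" --spin '[0,0,0,0,0,0,0,0,0]'

```text
time: 8.45
tool_pos: [0.5355, 0.3115, 0.2647]
tool_rot: [3.141, 0.0, -0.152]
contact_force: [-0.1, 0.7, -7.1]
opening: 0.0458
grip_force: 39.7
```

Request:
arm_command --pt "0 0 -2" --pt "0 0 -2" --pt "0 0 0" --pt "0 0 0" --spin '[0,0,0,0]'

```text
time: 8.85
tool_pos: [0.5355, 0.3115, 0.2607]
tool_rot: [3.141, 0.0, -0.152]
contact_force: [0.3, 0.1, -7.2]
opening: 0.0458
grip_force: 39.7
```

Request:
arm_command --pt "0 0 -1" --pt "0 0 -1" --pt "0 0 -1" --pt "0 0 -1" --pt "0 0 0" --pt "0 0 0" --spin '[0,0,0,0,0,0]'

```text
time: 9.45
tool_pos: [0.5355, 0.3115, 0.2567]
tool_rot: [3.141, 0.0, -0.152]
contact_force: [-0.1, 0.9, -7.6]
opening: 0.0459
grip_force: 39.7
```

Request:
arm_command --pt "0 0 -1" --pt "0 0 -1" --pt "0 0 0" --pt "0 0 0" --spin '[0,0,0,0]'

```text
time: 9.85
tool_pos: [0.5355, 0.3115, 0.2547]
tool_rot: [3.141, 0.0, -0.152]
contact_force: [-0.4, 0.2, -7.7]
opening: 0.0462
grip_force: 39.7
```

Request:
arm_command --pt "0 0 -1" --pt "0 0 -1" --pt "0 0 0" --pt "0 0 0" --spin '[0,0,0,0]'

```text
time: 10.25
tool_pos: [0.5357, 0.3116, 0.2534]
tool_rot: [-3.141, -0.001, -0.152]
contact_force: [0.7, -0.4, -2.9]
opening: 0.0453
grip_force: 39.7
```

Request:
arm_command --pt "0 0 -0.5" --pt "0 0 -0.5" --pt "0 0 0" --pt "0 0 0" --spin '[0,0,0,0]'

```text
time: 10.65
tool_pos: [0.5355, 0.3116, 0.2519]
tool_rot: [-3.142, -0.0, -0.152]
contact_force: [0.8, -0.2, -1.9]
opening: 0.0458
grip_force: 39.7
```

Request:
arm_command --pt "0 0 -0.5" --pt "0 0 -0.3" --pt "0 0 0" --pt "0 0 0" --spin '[0,0,0,0]'

```text
time: 11.05
tool_pos: [0.5356, 0.3115, 0.2518]
tool_rot: [-3.141, -0.001, -0.152]
contact_force: [-0.6, -0.8, 4.5]
opening: 0.0461
grip_force: 39.7
```

Request:
arm_command --pt "0 0 0" --pt "0 0 0" --pt "0 0 0" --pt "0 0 0" --pt "0 0 0" --pt "0 0 0" --pt "0 0 0" --pt "0 0 0" --spin '[0,0,0,0,0,0,0,0]' --jaw 1

```text
time: 11.85
tool_pos: [0.5355, 0.3115, 0.2509]
tool_rot: [3.141, 0.0, -0.152]
contact_force: [-0.2, 0.4, -0.1]
opening: 0.0919
grip_force: 0.0
```

Request:
arm_command --pt "0 0 5" --pt "0 0 10" --pt "0 0 20" --pt "0 0 25" --pt "0 0 20" --pt "0 0 15" --pt "0 0 5" --pt "0 0 0" --pt "0 0 0" --spin '[0,0,0,0,0,0,0,0,0]'

```text
time: 12.75
tool_pos: [0.5353, 0.3115, 0.3504]
tool_rot: [3.141, 0.001, -0.152]
contact_force: [0.6, 0.5, 0.3]
opening: 0.0919
grip_force: 0.0
```

```bash
python3 - <<'E'
from h import *
s=observe();print(s['time'],s['tool_pos'],s['tool_rot'],s['contact_force'])
c=cam('wrist');im=c['img'][:,:,::-1]
cv2.imwrite('pics/w4.png',cv2.resize(im[130:280,180:380],(800,600),interpolation=cv2.INTER_CUBIC))
E
```

```text
12.75 [0.53527543 0.31146579 0.35037491] [ 3.14098788e+00  8.97344346e-04 -1.52312487e-01] [0.61243303 0.45841148 0.31288247]
```

View pics/w4.png

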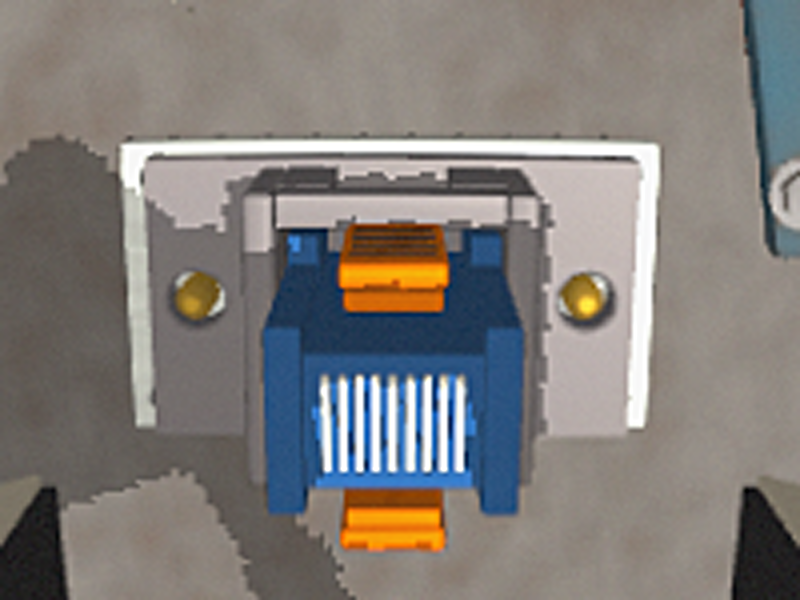

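The holder sits flush on the plate with both pegs showing in its holes, at (199,297) and (585,297). Next I'll find the cassette centre from its top-face corners: x 264–523, y 328–513.

```bash
python3 - <<'E'
from h import *
c=load('wrist');s=observe();t=s['tool_pos'];yaw=s['tool_rot'][2]
f=lambda x,y:((x+.5)/4-.5+180,(y+.5)/4-.5+130)
L=np.array([np.cos(yaw),np.sin(yaw)]);W=np.array([-np.sin(yaw),np.cos(yaw)])
def loc(p): d=p[:2]-t[:2];return (np.array([d@L,d@W])*1000).round(1)
for z in(.109,.111,.113): print(z,[loc(ray(c,f(*p),z)[0]).tolist() for p in((264,328),(523,328),(268,513),(519,513))])
print('plate far',[loc(ray(c,f(*p),.01)[0]).tolist() for p in((120,144),(660,144))])
print('foot',[loc(ray(c,f(*p),.022)[0]).tolist() for p in((144,158),(640,158),(158,435),(627,435))])
print('catch',[loc(ray(c,f(*p),.106)[0]).tolist() for p in((342,262),(447,262),(342,525),(444,525))],s['qpos'])
E
```

```text
0.109 [[15.1, 24.8], [15.1, -20.8], [-20.3, 25.2], [-20.3, -21.2]]
0.111 [[15.6, 24.6], [15.6, -20.6], [-19.5, 25.0], [-19.5, -21.0]]
0.113 [[16.2, 24.4], [16.2, -20.4], [-18.6, 24.8], [-18.6, -20.8]]
plate far [[36.0, 70.8], [35.9, -64.2]]
foot [[33.9, 62.4], [33.8, -57.0], [-36.7, 62.2], [-36.7, -56.9]]
catch [[26.3, 11.0], [26.3, -7.4], [-24.0, 11.7], [-24.0, -7.4]] [ 4.03274426e-01  5.58849760e-01  1.32752368e+00 -9.25230763e-05
  1.25706602e+00  2.12644826e+00]
```

Request:
arm_command --pt "-0.6 0.1 0" --pt "-0.6 0.1 0" --pt "-0.6 0.1 0" --pt "0 0 0" --pt "0 0 0" --pt "0 0 0" --pt "0 0 0" --pt "0 0 0" --pt "0 0 0" --pt "0 0 0" --pt "0 0 0" --pt "0 0 0" --pt "0 0 0" --pt "0 0 0" --spin '[3,7,8,8,8,8,8,8,8,8,8,8,0,0]'

```text
time: 14.2
tool_pos: [0.5336, 0.3118, 0.3502]
tool_rot: [-3.141, 0.001, 1.415]
contact_force: [-0.1, -0.3, -0.9]
opening: 0.0917
grip_force: 0.0
```

Request:
arm_command --pt "0 0 -10" --pt "0 0 -20" --pt "0 0 -20" --pt "0 0 -20" --pt "0 0 -15" --pt "0 0 -10" --pt "0 0 -5" --pt "0 0 0" --pt "0 0 0" --spin '[0,0,0,0,0,0,0,0,0]'

```text
time: 15.1
tool_pos: [0.5339, 0.3119, 0.2515]
tool_rot: [3.141, -0.001, 1.418]
contact_force: [-0.1, -0.2, 0.4]
opening: 0.092
grip_force: 0.0
```

Request:
arm_command --pt "0 0 0" --pt "0 0 0" --pt "0 0 0" --pt "0 0 0" --pt "0 0 0" --pt "0 0 0" --pt "0 0 0" --pt "0 0 0" --pt "0 0 0" --pt "0 0 0" --spin '[0,0,0,0,0,0,0,0,0,0]' --jaw -1 --squeeze 30

```text
time: 16.1
tool_pos: [0.5335, 0.3119, 0.2514]
tool_rot: [-3.141, -0.0, 1.419]
contact_force: [-2.8, -0.3, 5.6]
opening: 0.0426
grip_force: 29.9
```

Request:
arm_command --pt "0 0 1" --pt "0 0 0.5" --pt "0 0 0" --pt "0 0 0" --spin '[0,0,0,0]'

```text
time: 16.5
tool_pos: [0.5337, 0.3118, 0.252]
tool_rot: [-3.141, 0.0, 1.418]
contact_force: [-0.7, 0.2, -2.2]
opening: 0.0423
grip_force: 29.8
```

```bash
python3 - <<'E'
from h import *
s=observe();print(s['time'],s['tool_pos'],s['contact_force'],s['torque'],s['opening'])
c=cam('wrist');im=c['img'][:,:,::-1]
cv2.imwrite('pics/w5.png',cv2.resize(im[150:345,150:410],(800,600),interpolation=cv2.INTER_CUBIC))
E
```

```text
16.5 [0.53366197 0.31176075 0.25198076] [-0.67613542  0.20890974 -2.22768815] [ 0.00530443 -0.12291647  0.0403294 ] 0.0422642412549901
```

View pics/w5.png

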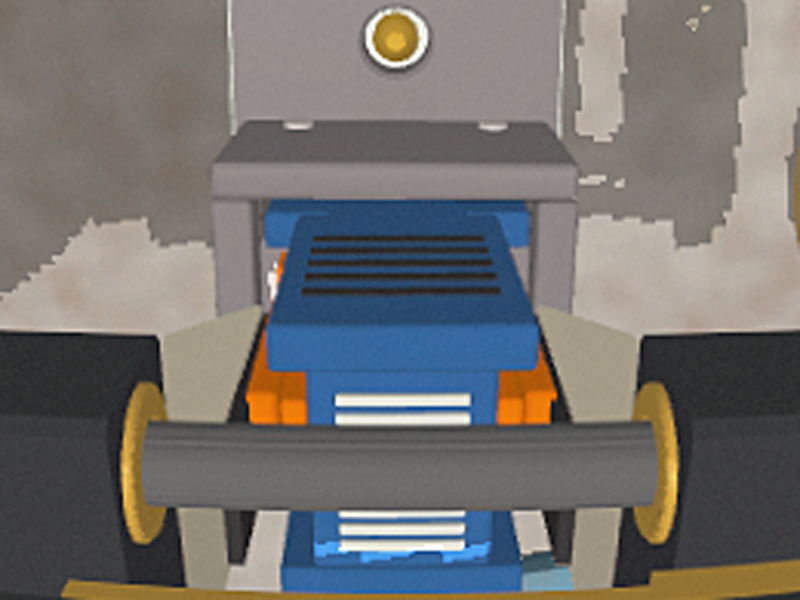

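Both catches, at (275,390) and (525,390), are held between the fingers. The visible peg is centred in its hole, and the load reads 2.2 N, which is the cassette alone. I'll lift slowly.

Request:
arm_command --pt "0 0 1" --pt "0 0 1" --pt "0 0 1" --pt "0 0 1" --pt "0 0 0" --pt "0 0 0" --spin '[0,0,0,0,0,0]'

```text
time: 17.15
tool_pos: [0.5337, 0.3118, 0.2565]
tool_rot: [3.141, -0.0, 1.418]
contact_force: [0.9, 0.1, -1.6]
opening: 0.0426
grip_force: 29.8
```

Request:
arm_command --pt "0 0 2" --pt "0 0 2" --pt "0 0 3" --pt "0 0 3" --pt "0 0 0" --pt "0 0 0" --spin '[0,0,0,0,0,0]'

```text
time: 17.75
tool_pos: [0.5337, 0.3118, 0.2666]
tool_rot: [3.141, -0.0, 1.419]
contact_force: [-0.7, -0.1, -2.6]
opening: 0.043
grip_force: 29.8
```

Request:
arm_command --pt "0 0 5" --pt "0 0 8" --pt "0 0 10" --pt "0 0 10" --pt "0 0 10" --pt "0 0 12" --pt "0 0 15" --pt "0 0 15" --pt "0 0 15" --pt "0 0 10" --pt "0 0 8" --pt "0 0 4" --pt "0 0 0" --pt "0 0 0" --pt "0 0 0" --pt "0 0 0" --spin '[0,0,0,0,0,0,0,0,0,0,0,0,0,0,0,0]'

```text
time: 19.35
tool_pos: [0.5337, 0.3118, 0.3878]
tool_rot: [-3.141, 0.001, 1.418]
contact_force: [-0.2, 0.7, -2.5]
opening: 0.0427
grip_force: 29.8
```

```bash
python3 - <<'E'
from h import *
s=observe();print(s['time'],s['tool_pos'],s['contact_force'],s['torque'],s['opening'])
c=cam('wrist');b=cam('scene')
a=cv2.resize(c['img'][:,:,::-1],(400,300));d=cv2.resize(b['img'][130:340,80:360,::-1],(400,300),interpolation=cv2.INTER_CUBIC)
cv2.imwrite('pics/w6.png',cv2.hconcat([a,d]))
E
```

```text
19.35 [0.53365586 0.31181145 0.38783525] [-0.21902036  0.70642549 -2.47531041] [ 0.01037193 -0.06812961 -0.02695505] 0.04265231885841937
```

View pics/w6.png

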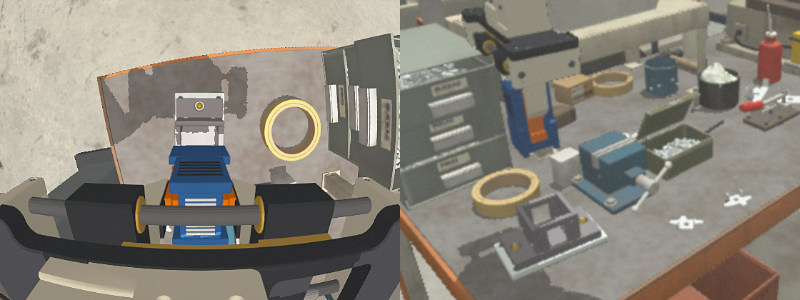

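The scene half of the picture shows the cassette upright and held by its catches at (535,120). The empty holder is flat on its pegs at (550,230), and the bystanders haven't moved. I'll hand it in.

```bash
python3 -c "
from cell import *
print(hand_in())"
```

```text
the job is handed in; nothing more can be done
None
```

The holder is seated on both brass pegs, and the cassette was lifted straight out and is held upright by its squeezed catches about 10 cm above the holder. The job was handed in after about 19 s of the 54 s allowed, but `hand_in()` returned no verdict.

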